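# Size a plate peg in the hole gauge

### The job

The plate pegs in the stand look alike, but their shanks differ. Take the peg that stands apart from the other three and size it by feel in the hole gauge, starting in the widest hole and stepping down without ever forcing it, until you find the one hole that takes it fully home; leave it standing there, upright, collar flat on the plate. Leave the other three pegs in the stand and do not disturb the things around.

Things in the scene. Friction and masses are not known exactly. Their poses are not given: they have to be found in the camera images.
- gauge: Hole gauge: bare metal plate 60 x 196 x 12 mm, level, 62 mm high over its origin (centre of its underside), on two end feet; fixed. Four round through holes in a row along its y, wider towards +y, over a dark stair of stops. A peg goes home, collar flat, in one hole only: wider ones stop its foot early (collar 4 mm or more proud), narrower ones refuse it. Rigid: press well under 30 N.
- hole1 (a point): Centre of the mouth of gauge hole 1 (narrowest), on the plate's top face, 13.5 mm in diameter, sharp-edged, -69 mm along the gauge's y axis; the hole's axis is vertical. The stop below lies 41 mm under the mouth (1 mm below the foot of the peg that belongs here, whose shank is 1.5 mm slimmer than the hole).
- hole2 (a point): Centre of the mouth of gauge hole 2 (second narrowest), on the plate's top face, 17.5 mm in diameter, sharp-edged, -23 mm along the gauge's y axis; the hole's axis is vertical. The stop below lies 36 mm under the mouth (1 mm below the foot of the peg that belongs here, whose shank is 1.5 mm slimmer than the hole).
- hole3 (a point): Centre of the mouth of gauge hole 3 (second widest), on the plate's top face, 21.5 mm in diameter, sharp-edged, 23 mm along the gauge's y axis; the hole's axis is vertical. The stop below lies 31 mm under the mouth (1 mm below the foot of the peg that belongs here, whose shank is 1.5 mm slimmer than the hole).
- hole4 (a point): Centre of the mouth of gauge hole 4 (widest), on the plate's top face, 25.5 mm in diameter, sharp-edged, 69 mm along the gauge's y axis; the hole's axis is vertical. The stop below lies 26 mm under the mouth (1 mm below the foot of the peg that belongs here, whose shank is 1.5 mm slimmer than the hole).
- stand: Peg stand: dark wooden block 60 x 250 x 50 mm, fixed, long side along its y; origin: centre of its underside. Four square sockets 26 mm wide, 45 mm deep: three close together, one set apart at the -y end. Shanks of the pegs in it run from 24 mm thick and 25 mm long to 12 mm thick and 40 mm long (the thicker the shorter, in four sizes); which peg is which must be felt.
- lone (a point): Centre of the mouth of the socket set apart from the others; the peg standing here is the one to size, on the stand's top face (50 mm above the worktop), -92 mm along the stand's y axis.
- spare1 (a point): Centre of the mouth of one of the three sockets of the spare pegs, on the stand's top face (50 mm above the worktop), -4 mm along the stand's y axis.
- spare2 (a point): Centre of the mouth of one of the three sockets of the spare pegs, on the stand's top face (50 mm above the worktop), 44 mm along the stand's y axis.
- spare3 (a point): Centre of the mouth of one of the three sockets of the spare pegs, on the stand's top face (50 mm above the worktop), 92 mm along the stand's y axis.
- peg_a: One of four pale turned plate pegs, about 60 g: round knob 24 mm across and 44 mm high on a round collar 40 mm across and 6 mm thick; below it a round shank with its foot bevelled by 1.25 mm. Its shank size is not told and its socket changes from run to run. Origin: centre of the collar's underside, level with the mouth of hole or socket when fully home; z up towards the knob.
- peg_b: One of four pale turned plate pegs, about 60 g: round knob 24 mm across and 44 mm high on a round collar 40 mm across and 6 mm thick; below it a round shank with its foot bevelled by 1.25 mm. Its shank size is not told and its socket changes from run to run. Origin: centre of the collar's underside, level with the mouth of hole or socket when fully home; z up towards the knob.
- peg_c: One of four pale turned plate pegs, about 60 g: round knob 24 mm across and 44 mm high on a round collar 40 mm across and 6 mm thick; below it a round shank with its foot bevelled by 1.25 mm. Its shank size is not told and its socket changes from run to run. Origin: centre of the collar's underside, level with the mouth of hole or socket when fully home; z up towards the knob.
- peg_d: One of four pale turned plate pegs, about 60 g: round knob 24 mm across and 44 mm high on a round collar 40 mm across and 6 mm thick; below it a round shank with its foot bevelled by 1.25 mm. Its shank size is not told and its socket changes from run to run. Origin: centre of the collar's underside, level with the mouth of hole or socket when fully home; z up towards the knob.
- spice_jar: Spice jar, 41 mm across, 105 mm high; a bystander, standing loose near the work. Origin: centre of its underside.
- mug: Mug, about 83 x 117 mm with its handle, 94 mm high; a bystander, standing loose near the work. Origin: centre of its underside.
- tin: Food tin, 75 mm across, 58 mm high; a bystander, standing loose near the work. Origin: centre of its underside.
- salt: Salt shaker, 44 mm across, 90 mm high; a bystander, standing loose near the work. Origin: centre of its underside.
- tealight: Tealight candle, 38 mm across, 15 mm high; a bystander, standing loose near the work. Origin: centre of its underside.
- wooden_spoon: Wooden spoon lying flat, 310 x 47 x 14 mm; a bystander, standing loose near the work. Origin: centre of its underside.
Not all that is in view belongs to the job. Leave any orange or yellow look-alike of the peg_a alone.

How it is judged:
On the way, in this order (a step that is already met when the one before it is completed fails the run):
1. the peg that stood apart is drawn out of the stand (height (world z) of any of peg_a, peg_b, peg_c, peg_d above 0.092 m and distance between each of peg_a, peg_b, peg_c, peg_d and lone above 0.03 m), for 0.1 s.
2. it is lowered into the widest hole of the gauge (((horizontal distance between peg_a and hole4 below 0.008 m and z of peg_a in the frame of gauge below 0.081 m) or (horizontal distance between peg_b and hole4 below 0.008 m and z of peg_b in the frame of gauge below 0.081 m) or (horizontal distance between peg_c and hole4 below 0.008 m and z of peg_c in the frame of gauge below 0.081 m) or (horizontal distance between peg_d and hole4 below 0.008 m and z of peg_d in the frame of gauge below 0.081 m))), for 0.1 s.
At the end, for the whole second after the job is handed in: The peg that stood apart rests fully home in the one gauge hole that takes it: within 4 mm of the hole centre, upright within 0.06 rad, collar at most 2 mm above the plate; the other three pegs are in their sockets (within 12 mm of the mouths) ((((horizontal distance between peg_a and hole1 below 0.004 m or horizontal distance between peg_a and hole2 below 0.004 m or horizontal distance between peg_a and hole3 below 0.004 m or horizontal distance between peg_a and hole4 below 0.004 m) and z of peg_a in the frame of gauge between 0.06 and 0.064 m and angle between peg_a's own z axis and vertical below 0.06 rad and linear speed of peg_a below 0.02 m/s) or ((horizontal distance between peg_b and hole1 below 0.004 m or horizontal distance between peg_b and hole2 below 0.004 m or horizontal distance between peg_b and hole3 below 0.004 m or horizontal distance between peg_b and hole4 below 0.004 m) and z of peg_b in the frame of gauge between 0.06 and 0.064 m and angle between peg_b's own z axis and vertical below 0.06 rad and linear speed of peg_b below 0.02 m/s) or ((horizontal distance between peg_c and hole1 below 0.004 m or horizontal distance between peg_c and hole2 below 0.004 m or horizontal distance between peg_c and hole3 below 0.004 m or horizontal distance between peg_c and hole4 below 0.004 m) and z of peg_c in the frame of gauge between 0.06 and 0.064 m and angle between peg_c's own z axis and vertical below 0.06 rad and linear speed of peg_c below 0.02 m/s) or ((horizontal distance between peg_d and hole1 below 0.004 m or horizontal distance between peg_d and hole2 below 0.004 m or horizontal distance between peg_d and hole3 below 0.004 m or horizontal distance between peg_d and hole4 below 0.004 m) and z of peg_d in the frame of gauge between 0.06 and 0.064 m and angle between peg_d's own z axis and vertical below 0.06 rad and linear speed of peg_d below 0.02 m/s)) and distance between any of peg_a, peg_b, peg_c, peg_d and spare1 below 0.012 m and distance between any of peg_a, peg_b, peg_c, peg_d and spare2 below 0.012 m and distance between any of peg_a, peg_b, peg_c, peg_d and spare3 below 0.012 m); the robot touches nothing.
It fails at once if a peg is pressed against the gauge with more than 40 N (contact force between any of peg_a, peg_b, peg_c, peg_d and gauge above 40 N).
It fails at once if a spare peg leaves its socket in the stand (distance between each of peg_a, peg_b, peg_c, peg_d and spare1 above 0.03 m).
It fails at once if a spare peg leaves its socket in the stand (distance between each of peg_a, peg_b, peg_c, peg_d and spare2 above 0.03 m).
It fails at once if a spare peg leaves its socket in the stand (distance between each of peg_a, peg_b, peg_c, peg_d and spare3 above 0.03 m).
It fails at once if a bystander is pushed more than 30 mm or knocked over (distance of any of spice_jar, mug, tin, salt, tealight, wooden_spoon from where it was at the start of the episode above 0.03 m or angle between any of spice_jar, mug, tin, salt, tealight, wooden_spoon's own z axis and vertical above 0.5 rad).
It also fails if it takes over 56 s, if anything falls off the work surface, if the arm or the gripper's body presses on something with over 40 N, if the wrist force passes 120 N, or if a joint passes its speed limit or range.

### The arm

A 6-joint arm with a two-finger parallel gripper is mounted at the origin on a cart in front of the work surface, level with it; the furniture and walls round the work are solid. World frame = base frame: x ahead of the robot, y to its left, z up, the work surface at z = 0. Lengths are in m, angles in rad, forces in N, time in s.
With the tool pointing down it reaches from about 0.35 to 0.775 m from the base axis. Payload 5.5 kg.
Tool frame: the origin (TCP) lies midway between the tips of the shut fingers; the grasp point (between the pads) lies grasp_offset behind it (grasp_offset is the distance from the TCP to the grasp point, in m); z points along the fingers, y is the line along which they close (so a half turn about z gives the same grasp; the last joint's range is limited). The gripper opens to 85 mm and grips with 20 to 120 N. Pads are 22 mm wide; open, the fingers measure 114 mm over their backs; the gripper's body (76 mm by 85 mm) begins 54 mm behind the grasp point. The pads swing forward as they close: fully open they stand 13 mm farther back than shut.
Start: joints at [-0.14, 0.313, 0.046, 1.304, 0, 1.431], TCP at [0.575, -0, 0.231] pointing down, gripper open.
Joint ranges: [-2.76, 2.76], [-0.86, 1.69], [-1.03, 1.26], [-2.2, 2.34], [-1.47, 1.5], [-3.14, 3.14]. Speed limits (rad/s): [2.57, 2.57, 3.14, 3.14, 3.14, 3.14].

### API

Orientations are given as a unit quaternion [w, x, y, z].
In Python, from workcell import * gives the robot as it stands.
- The arm moves only by the tool step_arm, never from a script. Its argument "deltas" is a list of rows, each a list of 7 numbers: the shift along the world's x, y, z in mm, then the turn, a rotation vector about the world's x, y, z in degrees, then the gripper's target within -1 to 1 (fully open at 1, half-way at 0, shut at -1). A call has 1 to 5 rows; each row shifts and turns the commanded pose from where the row before left it; what a row does not reach is not made up. A row lasts 1/10 s, in which the tool goes at most 50 mm and 8.59 degrees, less where a joint would pass 70% of its speed; a pose out of reach is approached as far as the arm can. A call is refused whole if a number of a shift passes 50 or a number of a turn 8.59, either way. A call with a gripper value outside its range is refused whole. The fingers move at their own pace and stop on an object; "newtons" is the grip in N (left out, the last holds). Time passes only in rows, so rows that do not move let the fingers close. It gives the time, the measured TCP pose, the force, the opening and the grip force at its end, in the units of the state.
- get_state(): the state, without advancing time (a new reading comes with each control period).
- read_camera(name): name is "scene" or "side" or "wrist"; returns a dict with "image" (400x640x3 uint8, red, green, blue), "z_map" (400x640 float32, m along the optical axis (not along the pixel's ray), 0 where there is no reading), "K" (3x3 intrinsics, pixels), "dist_coeffs" ([k1, k2, p1, p2, k3] as OpenCV has them; the pictures are not rectified), "world_from_camera" (4x4, takes a point from camera to world coordinates). Camera axes: x right, y down, z forward; pixel columns grow to the right and rows downward; lengths in m; the calibration is good to about 2 mm. A picture is of the moment at which its call begins.
- hand_in(): hands the job in; it is judged then, once.
The state is a dict: "clock": time; "joint_pos": joint angles; "qvel": joint speeds; "tau": joint torques, N m; "tcp_pos": TCP position; "orientation": TCP orientation; "wrist_force": force on the tool from outside, world axes, zero at the start; "ft_torque": the same for the moment, N m; "finger_gap": finger opening in m; "grip_force": force on a finger pad.
Only numpy, scipy, OpenCV 4.12 (cv2) and the standard library are available. Lean on these libraries where they do the work, as an engineer would, in place of code of your own. Each camera call takes 0.05 s, during which the arm holds its last target. There are 200 camera calls.

## Working session

There is one attempt and no reset: what is moved stays moved. The work goes in short steps, Python scripts to look and compute and a tool call to move; the robot and the scene stay as the last step left them, time stands still between calls to the robot, and variables do not carry over. Pictures are saved under pics/ and viewed, at most 10 in all, crops included, and the job is handed in when it is done.

Besides the shell and the picture viewer there is one more tool, called by a JSON object that holds its "fn" and its "kwargs". step_arm: Moves the arm, as the interface text tells. Its arguments: {"type":"object","properties":{"deltas":{"type":"array","items":{"type":"array","items":{"type":"number"}}},"newtons":{"type":"number"}},"required":["deltas"]}

```bash
mkdir -p pics
cat > h.py <<'E'
from workcell import *
import numpy as np, cv2
def cap(n):
    r=read_camera(n); np.savez(''+n+'.npz',**{k:np.array(v) for k,v in r.items()}); return r
def pts(r):
    K=np.array(r['K']);z=np.array(r['z_map']);h,w=z.shape
    g=np.stack(np.meshgrid(np.arange(w),np.arange(h)),-1).reshape(-1,1,2).astype(np.float32)
    u=cv2.undistortPoints(g,K,np.array(r['dist_coeffs'])).reshape(h,w,2)
    p=np.dstack([u*z[...,None],z,np.ones_like(z)])
    P=(p@np.array(r['world_from_camera']).T)[...,:3]; P[z==0]=np.nan; return P
E
python3 - <<'E'
from h import *
ims=[cap(n)['image'] for n in('scene','side')]
for n,i in zip(('scene','side'),ims): cv2.imwrite(f'pics/{n}0.png',i[...,::-1])
s=get_state();print(s)
try:
  import workcell;print([x for x in dir(workcell) if 'off' in x.lower()])
except Exception as e:print(e)
E
```

```text
{'clock': 0.1, 'joint_pos': array([-1.39590820e-01,  3.13978620e-01,  4.51088977e-02,  1.30358639e+00,
        4.28677672e-05,  1.43119825e+00]), 'qvel': array([-1.01049989e-05, -8.81239029e-04,  3.28368434e-03, -4.65867146e-04,
        1.40525210e-03,  4.78755851e-04]), 'tau': array([ 3.58776997e-03, -4.81727242e+01,  2.99244744e+01,  1.27543980e-02,
       -1.12281841e-04,  1.60051752e-05]), 'tcp_pos': array([5.74560544e-01, 7.03906237e-05, 2.30474363e-01]), 'orientation': array([-6.75664671e-04,  7.07103986e-01,  7.07109089e-01, -4.82344871e-04]), 'wrist_force': array([0.22488649, 0.6765652 , 0.45898956]), 'ft_torque': array([-0.04302609, -0.01810139,  0.00576444]), 'grip_force': 0.0, 'finger_gap': 0.0852899359447857}
['grasp_offset']
```

View pics/scene0.png

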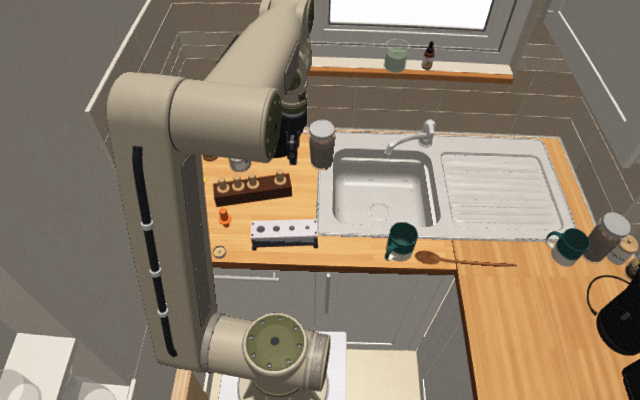

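View pics/side0.png

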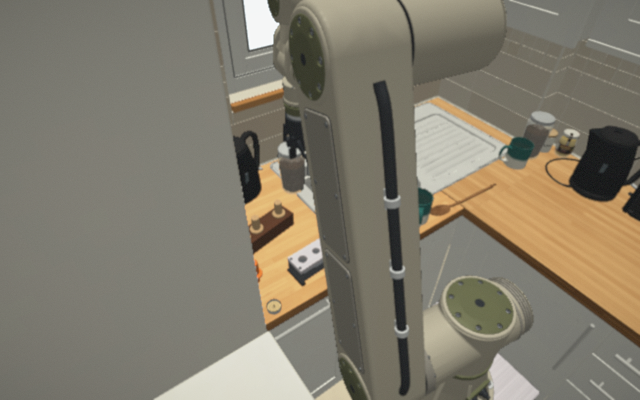

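The scene view shows four pale pegs in the dark stand: three close together at (223,187), (238,185) and (253,182), and one apart at (280,178). There is an orange look-alike at (224,215), and the gauge is at (284,233). The peg at (280,178) fits the description. I'll confirm it in an enlarged crop.

Run:
```python
from h import *
r=np.load('scene.npz');P=pts(r);im=r['image']
c=im[140:265,195:335];cv2.imwrite('pics/crop1.png',cv2.resize(c,None,fx=5.6,fy=4.7,interpolation=cv2.INTER_CUBIC)[...,::-1])
print(grasp_offset)
sl=np.zeros(P.shape[:2],bool);sl[140:265,200:335]=1
V=P[sl]
def show(n,m):
    q=P[m&sl]; 
    rect=cv2.minAreaRect((q[:,:2]*1000).astype(np.float32));print(n,len(q),np.median(q,0).round(4),q.min(0).round(3),q.max(0).round(3),rect)
Z=P[...,2];rows=np.arange(400)[:,None]+np.zeros((1,640))
g=im.astype(int)
show('gaugetop',(abs(Z-.074)<.004)&(rows>215))
for c0 in (223,238,253,280):
    cols=np.zeros((400,1))+np.arange(640)
    m=(abs(cols-c0)<9)&(rows>160)&(rows<200)
    show(f'knob{c0}',m&(Z>.094)&(Z<.106))
    show(f'collar{c0}',m&(Z>.0535)&(Z<.06))
show('standtop',(abs(Z-.05)<.003)&(rows<205)&(rows>170))
```

```text
0.0187
  return _methods._mean(a, axis=axis, dtype=dtype,
  ret = um.true_divide(
Traceback (most recent call last):
ValueError: zero-size array to reduction operation minimum which has no identity
```

View pics/crop1.png

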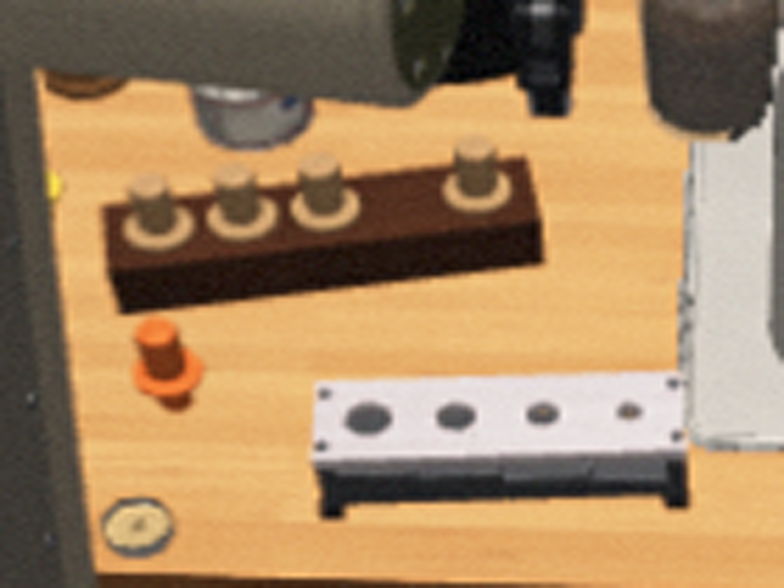

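The crop confirms it: the lone peg is at (280,178) at the right end, -y. The gauge's widest hole is on the left at (261,229) and its narrowest on the right at (307,227). The gauge top is at z=0.062.

```bash
cat > meas.py <<'E'
from h import *
r=np.load('scene.npz');P=pts(r)
Z=P[...,2];rows,cols=np.mgrid[:400,:640]
def show(n,m,):
    q=P[m]
    if len(q)<5: print(n,len(q));return
    rect=cv2.minAreaRect((q[:,:2]*1000).astype(np.float32));print(n,len(q),np.median(q,0).round(4),q.min(0).round(3),q.max(0).round(3),[np.round(x,1) for x in rect])
show('gaugetop',(abs(Z-.062)<.006)&(rows>215)&(rows<245)&(cols>245)&(cols<325))
for c0 in (222,237,252,280):
    m=(abs(cols-c0)<9)&(rows>160)&(rows<200)
    show(f'knob{c0}',m&(Z>.096)&(Z<.106))
    show(f'collar{c0}',m&(Z>.0535)&(Z<.06))
show('standtop',(abs(Z-.05)<.0035)&(rows<205)&(rows>170)&(cols>210)&(cols<296))
print('table',np.nanmedian(Z[205:215,240:245]))
# ray-plane
K=r['K'];T=r['world_from_camera']
def ray(u,v,z):
    a=cv2.undistortPoints(np.array([[[u,v]]],np.float64),K,r['dist_coeffs']).ravel()
    d=T[:3,:3]@[a[0],a[1],1];o=T[:3,3];return (o+d*(z-o[2])/d[2]).round(4)
for n,u,v,z in [('h4',368,418,.062),('h3',456,416,.062),('h2',543,413,.062),('h1',629,411,.062),('lone collar',477,188,.056),('lone knob top',476,146,.1),('sp3',159,226,.056),('g corners',316,382,.062),('',684,373,.062),('',686,455,.062),('',314,466,.062),('stand',104,206,.05),('',527,158,.05),('',541,219,.05),('',112,269,.05)]:
    print(n,ray(195+(u+.5)/5.6-.5,140+(v+.5)/4.7-.5,z))
E
python3 meas.py
```

```text
gaugetop 1097 [0.4349 0.0246 0.0627] [ 0.398 -0.072  0.056] [0.475 0.128 0.068] [array([436.6,  27.9]), array([ 65.6, 196. ]), np.float64(5.1)]
knob222 34 [0.5862 0.2356 0.1006] [0.577 0.226 0.097] [0.601 0.245 0.104] [array([589.4, 235.1]), array([23.3, 18.6]), np.float64(10.4)]
collar222 57 [0.5807 0.2326 0.0558] [0.551 0.215 0.054] [0.615 0.265 0.059] [array([582.9, 238.1]), array([47.4, 62.4]), np.float64(24.3)]
knob237 37 [0.5978 0.1881 0.1006] [0.587 0.179 0.096] [0.61  0.198 0.104] [array([598.5, 187.9]), array([21.3, 19.3]), np.float64(57.6)]
collar237 73 [0.5954 0.1892 0.0558] [0.565 0.163 0.054] [0.708 0.219 0.06 ] [array([636.9, 196.7]), array([142.9,  51.6]), np.float64(7.9)]
knob252 37 [0.6088 0.1402 0.1006] [0.596 0.13  0.096] [0.623 0.153 0.105] [array([607.5, 142.4]), array([23.6, 22.4]), np.float64(63.3)]
collar252 59 [0.6028 0.1426 0.0564] [0.576 0.118 0.054] [0.635 0.173 0.059] [array([605.8, 143.4]), array([55.2, 52. ]), np.float64(8.0)]
knob280 34 [0.6281 0.0557 0.101 ] [0.618 0.046 0.096] [0.639 0.066 0.105] [array([627.8,  56.1]), array([19.7, 19.6]), np.float64(67.5)]
collar280 65 [0.6212 0.054  0.0558] [0.599 0.03  0.054] [0.655 0.08  0.06 ] [array([627. ,  54.4]), array([55.6, 49.8]), np.float64(1.4)]
standtop 644 [0.6029 0.1258 0.0506] [0.552 0.018 0.047] [0.666 0.272 0.053] [array([609.1, 144.8]), array([ 69.2, 249.5]), np.float64(11.4)]
table 0.0006071244452223734
h4 [0.4321 0.0969 0.062 ]
h3 [0.4356 0.0505 0.062 ]
h2 [0.4397 0.0046 0.062 ]
h1 [ 0.4431 -0.0408  0.062 ]
lone collar [0.6297 0.056  0.056 ]
lone knob top [0.6293 0.0542 0.1   ]
sp3 [0.5884 0.2351 0.056 ]
g corners [0.4586 0.1278 0.062 ]
 [ 0.4737 -0.069   0.062 ]
 [ 0.4111 -0.0721  0.062 ]
 [0.395  0.1211 0.062 ]
stand [0.6098 0.2718 0.05  ]
 [0.6636 0.0297 0.05  ]
 [0.6084 0.0176 0.05  ]
 [0.5549 0.2574 0.05  ]
```

Run:
```python
from h import *
r=cap('wrist');cv2.imwrite('pics/w0.png',r['image'][...,::-1])
P=pts(r);Z=P[...,2];ok=(P[...,0]>.3)&(P[...,0]<.85)
s=np.load('scene.npz');Q=pts(s)[120:170,305:340];q=Q[(Q[...,2]>.08)&(Q[...,2]<.11)];print('jar',q.min(0),q.max(0))
for lo,hi in((.096,.104),(.054,.059),(.059,.065),(.047,.053)):
    m=(Z>lo)&(Z<hi)&ok;n,l,st,c=cv2.connectedComponentsWithStats(m.astype(np.uint8))
    for i in range(1,n):
        if st[i,4]>150:
            q=P[l==i];print(lo,st[i],q.min(0).round(4),q.max(0).round(4))
```

```text
jar [ 0.71423567 -0.11696637  0.08003323] [ 0.75483882 -0.03365036  0.10992509]
0.096 [354   0  30  23 586] [0.5985 0.1287 0.096 ] [0.6207 0.1443 0.1011]
0.096 [ 564    0   53  165 1119] [0.7742 0.0198 0.096 ] [0.831  0.1527 0.104 ]
0.096 [375 106  28  29 588] [0.6179 0.0435 0.0961] [0.6405 0.0661 0.1016]
0.096 [470 218  70  61 370] [ 0.7155 -0.0937  0.096 ] [ 0.7758 -0.0317  0.104 ]
0.054 [341   0  45  42 693] [0.5909 0.1206 0.054 ] [0.6299 0.1543 0.0589]
0.054 [532  11  42 148 433] [0.7714 0.0162 0.054 ] [0.8218 0.1518 0.059 ]
0.054 [192  36  37 201 372] [ 0.4582 -0.0678  0.054 ] [0.4753 0.1259 0.059 ]
0.054 [360  95  40  42 610] [0.6102 0.0358 0.054 ] [0.6469 0.0741 0.0585]
0.054 [455 205  52  46 152] [ 0.7179 -0.0862  0.054 ] [ 0.7676 -0.0341  0.0589]
0.059 [536   7  46 155 642] [0.7721 0.014  0.059 ] [0.8313 0.1545 0.065 ]
0.059 [  126    35   102   207 11288] [ 0.398  -0.0731  0.059 ] [0.4752 0.1262 0.0649]
0.059 [457 206  59  54 216] [ 0.7177 -0.0934  0.0591] [ 0.7729 -0.0339  0.065 ]
0.047 [ 324    0   91  156 6796] [0.5762 0.0163 0.047 ] [0.6653 0.1563 0.0529]
0.047 [528   9  46 150 531] [0.7717 0.0145 0.047 ] [0.8259 0.1541 0.053 ]
0.047 [453 203  58  52 195] [ 0.718  -0.0951  0.0471] [ 0.7738 -0.0344  0.053 ]
```

View pics/w0.png

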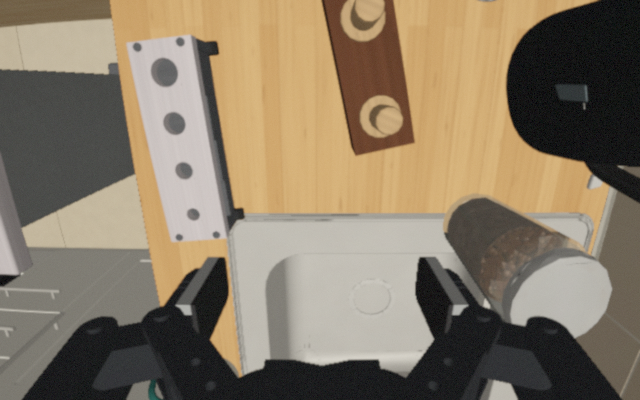

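The wrist view shows the lone peg at (385,118) and the holes at (165,72), (175,123), (184,171) and (194,214), widest to narrowest.

```bash
cat > holes.py <<'E'
from h import *
def ray(r,u,v,z):
    T=np.array(r['world_from_camera'])
    a=cv2.undistortPoints(np.array([[[u,v]]],np.float64),np.array(r['K']),np.array(r['dist_coeffs'])).ravel()
    d=T[:3,:3]@[a[0],a[1],1];o=T[:3,3];return (o+d*(z-o[2])/d[2])
if __name__=='__main__':
    r=np.load('wrist.npz');g=cv2.cvtColor(r['image'],cv2.COLOR_RGB2GRAY)
    H=[]
    for u,v in((165,72),(175,123),(184,171),(194,214)):
        w=17;c=g[v-w:v+w+1,u-w:u+w+1];m=(c<150).astype(np.uint8)
        n,l,st,ce=cv2.connectedComponentsWithStats(m);i=l[w,w];cc=[x for x in cv2.findContours((l==i).astype(np.uint8),0,1)[0]][0]
        e=cv2.fitEllipse(cc);H.append(ray(r,u-w+e[0][0],v-w+e[0][1],.062));print(e,H[-1].round(4))
    H=np.array(H)[:,:2];s=np.array([69,23,-23,-69.])/1000
    d=(s@(H-H.mean(0)))/(s@s);d/=np.hypot(*d);print('c',H.mean(0),'yaw',np.degrees(np.arctan2(-d[0],d[1])),(H.mean(0)+np.outer(s,d)).round(4))
    P=pts(r);Z=P[...,2];m=(abs(Z-.062)<.003)&(P[...,0]<.49)&(P[...,0]>.39)&(P[...,1]<.14)&(P[...,1]>-.09)
    print(cv2.minAreaRect((P[m][:,:2]*1000).astype(np.float32)))
E
python3 holes.py
```

```text
((16.00932502746582, 16.98055076599121), (24.99053192138672, 28.667491912841797), 152.9834747314453) [0.4315 0.0955 0.062 ]
((16.033628463745117, 17.016653060913086), (19.588001251220703, 22.451072692871094), 146.3258819580078) [0.4353 0.0497 0.062 ]
((16.561874389648438, 16.32558822631836), (14.646811485290527, 16.58141326904297), 134.8275909423828) [0.4388 0.0039 0.062 ]
((16.0, 17.0), (10.088644027709961, 11.707568168640137), 115.32500457763672) [ 0.4427 -0.0419  0.062 ]
c [0.43706674 0.0267849 ] yaw 4.639979635398657 [[ 0.4315  0.0956]
 [ 0.4352  0.0497]
 [ 0.4389  0.0039]
 [ 0.4426 -0.042 ]]
((436.68658447265625, 26.327011108398438), (61.998512268066406, 197.0703125), 4.780620098114014)
```

{"fn": "step_arm", "kwargs": {"deltas": [[27, 27, -30, 0, 0, 0, 1], [27, 28, -30, 0, 0, 0, 1], [0, 0, -25, 0, 0, 0, 1], [0, 0, -25, 0, 0, 0, 1], [0, 0, 0, 0, 0, 0, 1]], "newtons": 25}}

```text
clock: 0.65
tcp_pos: [0.626, 0.0554, 0.1167]
orientation: [-0.003, 0.707, 0.707, -0.003]
wrist_force: [-0.9, -0.4, 0.6]
finger_gap: 0.0851
grip_force: 0.0
```

{"fn": "step_arm", "kwargs": {"deltas": [[0, 0, -20, 0, 0, 0, 1], [0, 0, -20, 0, 0, 0, 1], [0, 0, -15, 0, 0, 0, 1], [0, 0, 0, 0, 0, 0, 1], [0, 0, 0, 0, 0, 0, 1]]}}

```text
clock: 1.15
tcp_pos: [0.6295, 0.0548, 0.0675]
orientation: [0.0, 0.707, 0.707, 0.0]
wrist_force: [-1.0, 0.3, -0.3]
finger_gap: 0.0853
grip_force: 0.0
```

Run:
```python
from h import *
r=cap('wrist');P=pts(r);Z=P[...,2]
m=(Z>.09)&(Z<.104)&(abs(P[...,0]-.628)<.03)&(abs(P[...,1]-.055)<.03)
print(m.sum(),P[m].min(0),P[m].max(0));print(get_state()['tcp_pos'],get_state()['wrist_force'])
cv2.imwrite('pics/w1.png',r['image'][...,::-1])
```

```text
2729 [0.61781742 0.04300877 0.09000055] [0.64111224 0.06693404 0.10117329]
[0.62997498 0.0548198  0.06799948] [-0.77340165  1.10838729  0.82035081]
```

View pics/w1.png

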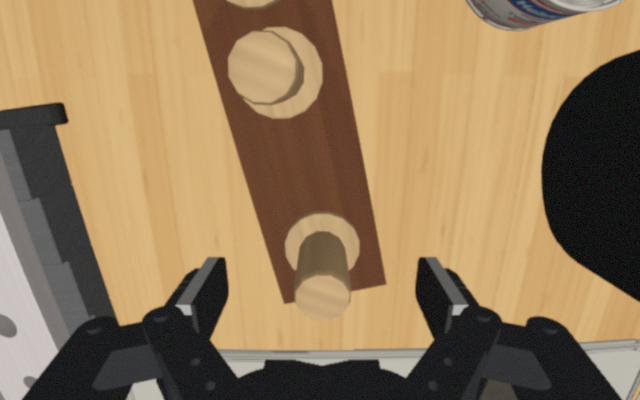

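The knob at (322,295) is centred between the fingers, so I'll lower a little and grip.

{"fn": "step_arm", "kwargs": {"deltas": [[0, 0, -6, 0, 0, 0, 1], [0, 0, 0, 0, 0, 0, -1], [0, 0, 0, 0, 0, 0, -1], [0, 0, 0, 0, 0, 0, -1], [0, 0, 0, 0, 0, 0, -1]], "newtons": 40}}

```text
clock: 1.7
tcp_pos: [0.6292, 0.055, 0.0605]
orientation: [0.0, 0.707, 0.707, 0.0]
wrist_force: [0.2, -0.3, 0.1]
finger_gap: 0.0282
grip_force: 0.0
```

{"fn": "step_arm", "kwargs": {"deltas": [[0, 0, 0, 0, 0, 0, -1], [0, 0, 0, 0, 0, 0, -1], [0, 0, 0, 0, 0, 0, -1]]}}

```text
clock: 2.0
tcp_pos: [0.6292, 0.055, 0.0606]
orientation: [0.0, 0.707, 0.707, 0.0]
wrist_force: [0.1, 0.7, 1.9]
finger_gap: 0.0227
grip_force: 39.2
```

{"fn": "step_arm", "kwargs": {"deltas": [[0, 0, 15, 0, 0, 0, -1], [0, 0, 25, 0, 0, 0, -1], [0, 0, 26, 0, 0, 0, -1], [-15, 0, 0, 0, 0, 0, -1], [-25, 0, 0, 0, 0, 0, -1]]}}

```text
clock: 2.5
tcp_pos: [0.5906, 0.0548, 0.1271]
orientation: [0.001, 0.707, 0.707, 0.001]
wrist_force: [-0.0, -0.4, -0.4]
finger_gap: 0.0231
grip_force: 39.3
```

{"fn": "step_arm", "kwargs": {"deltas": [[-30, 5, 0, 0, 0, 0, -1], [-35, 10, 0, 0, 0, 0, -1], [-35, 10, 0, 0, 0, 0, -1], [-33, 10, 0, 0, 0, 0, -1], [-24.7, 5.5, 0, 0, 0, 0, -1]]}}

```text
clock: 3.0
tcp_pos: [0.4287, 0.096, 0.1259]
orientation: [-0.001, 0.707, 0.707, -0.0]
wrist_force: [0.0, -0.4, -0.8]
finger_gap: 0.0232
grip_force: 39.3
```

{"fn": "step_arm", "kwargs": {"deltas": [[0, 0, 0, 0, 0, 0, -1], [0, 0, 0, 0, 0, 0, -1], [0, 0, 0, 0, 0, 0, -1]]}}

```text
clock: 3.3
tcp_pos: [0.4327, 0.0953, 0.1266]
orientation: [0.001, 0.707, 0.707, 0.001]
wrist_force: [-0.6, -0.2, -0.4]
finger_gap: 0.023
grip_force: 39.4
```

Run:
```python
from h import *
s=cap('side');r=cap('wrist')
cv2.imwrite('pics/w2.png',np.vstack([r['image'],])[...,::-1])
cv2.imwrite('pics/s2.png',cv2.resize(s['image'][180:320,230:390],None,fx=5,fy=4)[...,::-1])
st=get_state();print(st['tcp_pos'],st['orientation'],st['wrist_force'])
```

```text
[0.4325228  0.09524565 0.1263702 ] [2.98500147e-04 7.07303336e-01 7.06910060e-01 2.59863149e-04] [ 0.15927364  0.60458009 -0.6443    ]
```

View pics/w2.png

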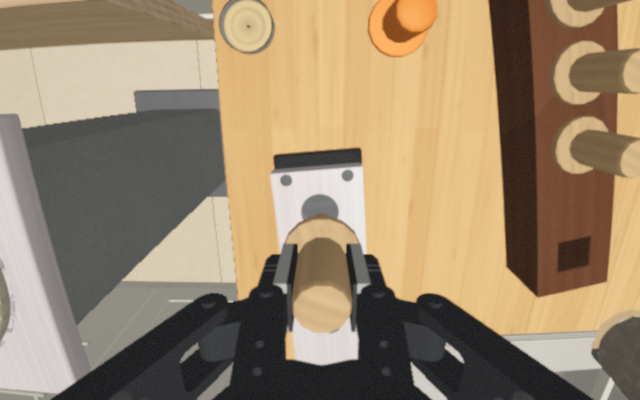

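The peg is held and hole 4 is visible just behind it at (320,208). I'll lower gently.

{"fn": "step_arm", "kwargs": {"deltas": [[-1, 0, -8, 0, 0, 0, -1], [0, 0, -8, 0, 0, 0, -1], [0, 0, -4, 0, 0, 0, -1], [0, 0, -2, 0, 0, 0, -1], [0, 0, -2, 0, 0, 0, -1]]}}

```text
clock: 3.9
tcp_pos: [0.4302, 0.0954, 0.1019]
orientation: [-0.0, 0.707, 0.707, -0.0]
wrist_force: [-0.6, -0.3, -0.4]
finger_gap: 0.0231
grip_force: 39.4
```

{"fn": "step_arm", "kwargs": {"deltas": [[0, 0, -3, 0, 0, 0, -1], [0, 0, -3, 0, 0, 0, -1], [0, 0, -3, 0, 0, 0, -1], [0, 0, 0, 0, 0, 0, -1]]}}

```text
clock: 4.3
tcp_pos: [0.43, 0.0955, 0.093]
orientation: [-0.0, 0.707, 0.707, -0.0]
wrist_force: [0.1, -0.2, -1.0]
finger_gap: 0.0235
grip_force: 39.4
```

{"fn": "step_arm", "kwargs": {"deltas": [[1, 0, -2, 0, 0, 0, -1], [0, 0, -1.5, 0, 0, 0, -1], [0, 0, -1, 0, 0, 0, -1], [0, 0, 0, 0, 0, 0, -1]]}}

```text
clock: 4.7
tcp_pos: [0.4312, 0.0955, 0.0887]
orientation: [-0.0, 0.707, 0.707, -0.0]
wrist_force: [0.9, 0.4, -0.8]
finger_gap: 0.0228
grip_force: 39.4
```

{"fn": "step_arm", "kwargs": {"deltas": [[0, 0, -1, 0, 0, 0, -1], [0, 0, -1, 0, 0, 0, -1], [0, 0, -1, 0, 0, 0, -1], [0, 0, 0, 0, 0, 0, -1]]}}

```text
clock: 5.1
tcp_pos: [0.4315, 0.0955, 0.0865]
orientation: [0.0, 0.707, 0.707, 0.0]
wrist_force: [-2.0, -0.5, 5.8]
finger_gap: 0.0231
grip_force: 39.9
```

The foot stopped at TCP z≈0.0865, so the collar is about 14 mm proud, which suggests the 40 mm shank. I'll lift and step down to hole 3.

{"fn": "step_arm", "kwargs": {"deltas": [[0, 0, 12, 0, 0, 0, -1], [0, 0, 20, 0, 0, 0, -1], [1.7, -22.8, 0, 0, 0, 0, -1], [2, -23, 0, 0, 0, 0, -1], [0, 0, 0, 0, 0, 0, -1]]}}

```text
clock: 5.6
tcp_pos: [0.4356, 0.0481, 0.1181]
orientation: [0.001, 0.708, 0.706, 0.0]
wrist_force: [-0.6, -0.3, -0.8]
finger_gap: 0.023
grip_force: 39.4
```

{"fn": "step_arm", "kwargs": {"deltas": [[0, 0, 0, 0, 0, 0, -1], [0, 0, -4, 0, 0, 0, -1], [0, 0, -3, 0, 0, 0, -1], [0, 0, -3, 0, 0, 0, -1], [0, 0, 0, 0, 0, 0, -1]]}}

```text
clock: 6.1
tcp_pos: [0.4345, 0.0501, 0.1071]
orientation: [-0.0, 0.707, 0.707, -0.0]
wrist_force: [-0.2, 0.1, -0.7]
finger_gap: 0.0231
grip_force: 39.4
```

{"fn": "step_arm", "kwargs": {"deltas": [[0, 0, -6, 0, 0, 0, -1], [0, 0, -6, 0, 0, 0, -1], [0, 0, -6, 0, 0, 0, -1], [0, 0, -4, 0, 0, 0, -1], [0, 0, 0, 0, 0, 0, -1]]}}

```text
clock: 6.6
tcp_pos: [0.4344, 0.0497, 0.085]
orientation: [-0.001, 0.707, 0.707, -0.0]
wrist_force: [-0.2, 0.9, -0.4]
finger_gap: 0.0229
grip_force: 39.4
```

{"fn": "step_arm", "kwargs": {"deltas": [[0, 0, -1.5, 0, 0, 0, -1], [0, 0, -1, 0, 0, 0, -1], [0, 0, -1, 0, 0, 0, -1], [0, 0, 0, 0, 0, 0, -1]]}}

```text
clock: 7.0
tcp_pos: [0.4351, 0.0497, 0.0823]
orientation: [0.0, 0.707, 0.707, 0.0]
wrist_force: [-0.2, -0.3, -0.9]
finger_gap: 0.023
grip_force: 39.4
```

{"fn": "step_arm", "kwargs": {"deltas": [[0, 0, -1, 0, 0, 0, -1], [0, 0, -0.5, 0, 0, 0, -1], [0, 0, 0, 0, 0, 0, -1]]}}

```text
clock: 7.3
tcp_pos: [0.4353, 0.0497, 0.0815]
orientation: [0.0, 0.707, 0.707, 0.0]
wrist_force: [-0.6, 0.2, 6.0]
finger_gap: 0.0231
grip_force: 40.2
```

The collar is 9 mm proud in hole 3, consistent with the 40 mm shank. On to hole 2.

{"fn": "step_arm", "kwargs": {"deltas": [[0, 0, 12, 0, 0, 0, -1], [0, 0, 25, 0, 0, 0, -1], [1.7, -22.8, 0, 0, 0, 0, -1], [2, -23, 0, 0, 0, 0, -1], [0, 0, 0, 0, 0, 0, -1]]}}

```text
clock: 7.8
tcp_pos: [0.4395, 0.0021, 0.1182]
orientation: [0.001, 0.708, 0.706, 0.0]
wrist_force: [1.3, 0.1, -0.2]
finger_gap: 0.0233
grip_force: 39.4
```

{"fn": "step_arm", "kwargs": {"deltas": [[0, 0, 0, 0, 0, 0, -1], [0, 0, 0, 0, 0, 0, -1], [0, 0, -4, 0, 0, 0, -1], [0, 0, -3, 0, 0, 0, -1], [0, 0, -3, 0, 0, 0, -1]]}}

```text
clock: 8.3
tcp_pos: [0.4385, 0.0043, 0.1073]
orientation: [-0.0, 0.707, 0.707, -0.0]
wrist_force: [0.0, -0.4, -0.1]
finger_gap: 0.023
grip_force: 39.4
```

{"fn": "step_arm", "kwargs": {"deltas": [[0, 0, 0, 0, 0, 0, -1]]}}

```text
clock: 8.4
tcp_pos: [0.4382, 0.0042, 0.1072]
orientation: [-0.0, 0.707, 0.707, -0.0]
wrist_force: [0.1, -0.6, 0.1]
finger_gap: 0.0231
grip_force: 39.4
```

{"fn": "step_arm", "kwargs": {"deltas": [[0, 0, -7, 0, 0, 0, -1], [0, 0, -7, 0, 0, 0, -1], [0, 0, -7, 0, 0, 0, -1], [0, 0, -6, 0, 0, 0, -1], [0, 0, 0, 0, 0, 0, -1]]}}

```text
clock: 8.9
tcp_pos: [0.4379, 0.004, 0.0797]
orientation: [-0.001, 0.707, 0.707, -0.001]
wrist_force: [-1.0, -0.7, -1.2]
finger_gap: 0.0231
grip_force: 39.4
```

{"fn": "step_arm", "kwargs": {"deltas": [[0, 0, -1.5, 0, 0, 0, -1], [0, 0, -1, 0, 0, 0, -1], [0, 0, -1, 0, 0, 0, -1], [0, 0, 0, 0, 0, 0, -1]]}}

```text
clock: 9.3
tcp_pos: [0.4388, 0.0039, 0.0774]
orientation: [0.0, 0.707, 0.707, 0.0]
wrist_force: [0.0, -0.0, -0.6]
finger_gap: 0.0232
grip_force: 39.4
```

{"fn": "step_arm", "kwargs": {"deltas": [[0, 0, -1, 0, 0, 0, -1], [0, 0, -0.5, 0, 0, 0, -1], [0, 0, 0, 0, 0, 0, -1]]}}

```text
clock: 9.6
tcp_pos: [0.439, 0.0039, 0.0765]
orientation: [0.0, 0.707, 0.707, 0.0]
wrist_force: [-1.7, 0.5, 4.7]
finger_gap: 0.0229
grip_force: 40.2
```

It is still about 4 mm proud in hole 2. On to hole 1, slowly at the rim.

{"fn": "step_arm", "kwargs": {"deltas": [[0, 0, 14, 0, 0, 0, -1], [0, 0, 28, 0, 0, 0, -1], [1.7, -22.8, 0, 0, 0, 0, -1], [2, -23, 0, 0, 0, 0, -1], [0, 0, 0, 0, 0, 0, -1]]}}

```text
clock: 10.1
tcp_pos: [0.4434, -0.0438, 0.1183]
orientation: [0.001, 0.708, 0.706, 0.0]
wrist_force: [-0.0, 0.4, -0.0]
finger_gap: 0.0227
grip_force: 39.5
```

{"fn": "step_arm", "kwargs": {"deltas": [[0, 0, 0, 0, 0, 0, -1], [0, 0, 0, 0, 0, 0, -1], [0, 0, -2, 0, 0, 0, -1], [0, 0, 0, 0, 0, 0, -1], [0, 0, 0, 0, 0, 0, -1]]}}

```text
clock: 10.6
tcp_pos: [0.4423, -0.0415, 0.1157]
orientation: [-0.0, 0.707, 0.707, -0.0]
wrist_force: [0.5, -0.1, -0.6]
finger_gap: 0.023
grip_force: 39.5
```

{"fn": "step_arm", "kwargs": {"deltas": [[0, 0, -1.5, 0, 0, 0, -1], [0, 0, -1.5, 0, 0, 0, -1], [0, 0, -1, 0, 0, 0, -1], [0, 0, 0, 0, 0, 0, -1]]}}

```text
clock: 11.0
tcp_pos: [0.4423, -0.0419, 0.1116]
orientation: [-0.0, 0.707, 0.707, -0.0]
wrist_force: [0.1, -0.1, -0.2]
finger_gap: 0.0231
grip_force: 39.5
```

{"fn": "step_arm", "kwargs": {"deltas": [[0, 0, -1, 0, 0, 0, -1], [0, 0, -1, 0, 0, 0, -1], [0, 0, -1, 0, 0, 0, -1], [0, 0, 0, 0, 0, 0, -1]]}}

```text
clock: 11.4
tcp_pos: [0.4423, -0.0419, 0.1087]
orientation: [-0.0, 0.707, 0.707, -0.0]
wrist_force: [-0.2, 0.7, -0.6]
finger_gap: 0.0234
grip_force: 39.5
```

In the hole without any force. Going down in small steps.

{"fn": "step_arm", "kwargs": {"deltas": [[0, 0, -3, 0, 0, 0, -1], [0, 0, -3, 0, 0, 0, -1], [0, 0, -3, 0, 0, 0, -1], [0, 0, 0, 0, 0, 0, -1]]}}

```text
clock: 11.8
tcp_pos: [0.442, -0.0418, 0.0992]
orientation: [-0.0, 0.707, 0.707, -0.0]
wrist_force: [-0.3, 0.5, 0.2]
finger_gap: 0.0231
grip_force: 39.5
```

{"fn": "step_arm", "kwargs": {"deltas": [[0, 0, -3, 0, 0, 0, -1], [0, 0, -4, 0, 0, 0, -1], [0, 0, -4, 0, 0, 0, -1], [0, 0, -3, 0, 0, 0, -1], [0, 0, 0, 0, 0, 0, -1]]}}

```text
clock: 12.3
tcp_pos: [0.442, -0.0418, 0.0853]
orientation: [-0.0, 0.707, 0.707, -0.0]
wrist_force: [0.5, 1.0, -0.4]
finger_gap: 0.0228
grip_force: 39.5
```

{"fn": "step_arm", "kwargs": {"deltas": [[0, 0, -3, 0, 0, 0, -1], [0, 0, -3, 0, 0, 0, -1], [0, 0, -3, 0, 0, 0, -1], [0, 0, 0, 0, 0, 0, -1]]}}

```text
clock: 12.7
tcp_pos: [0.4421, -0.0418, 0.0763]
orientation: [-0.0, 0.707, 0.707, -0.0]
wrist_force: [0.8, -0.7, -0.4]
finger_gap: 0.023
grip_force: 39.5
```

{"fn": "step_arm", "kwargs": {"deltas": [[0, 0, -1.5, 0, 0, 0, -1], [0, 0, -1, 0, 0, 0, -1], [0, 0, -1, 0, 0, 0, -1], [0, 0, 0, 0, 0, 0, -1]]}}

```text
clock: 13.1
tcp_pos: [0.4424, -0.0419, 0.0732]
orientation: [-0.0, 0.707, 0.707, 0.0]
wrist_force: [-0.4, -0.3, -0.2]
finger_gap: 0.0229
grip_force: 39.5
```

{"fn": "step_arm", "kwargs": {"deltas": [[0, 0, -0.7, 0, 0, 0, -1], [0, 0, 0, 0, 0, 0, -1]]}}

```text
clock: 13.3
tcp_pos: [0.4425, -0.0419, 0.0726]
orientation: [0.0, 0.707, 0.707, 0.0]
wrist_force: [0.2, 0.1, -0.9]
finger_gap: 0.0231
grip_force: 39.5
```

{"fn": "step_arm", "kwargs": {"deltas": [[0, 0, -0.6, 0, 0, 0, -1], [0, 0, -0.3, 0, 0, 0, -1], [0, 0, 0, 0, 0, 0, -1]]}}

```text
clock: 13.6
tcp_pos: [0.4425, -0.0419, 0.0726]
orientation: [0.0, 0.707, 0.707, 0.0]
wrist_force: [-3.2, 1.3, 7.1]
finger_gap: 0.0229
grip_force: 40.2
```

The collar is seated at z 0.0726, as predicted. I'll unload, release and withdraw straight up.

{"fn": "step_arm", "kwargs": {"deltas": [[0, 0, 0.7, 0, 0, 0, -1], [0, 0, 0, 0, 0, 0, -0.3], [0, 0, 0, 0, 0, 0, 0], [0, 0, 0, 0, 0, 0, 0.5], [0, 0, 0, 0, 0, 0, 0.7]]}}

```text
clock: 14.1
tcp_pos: [0.4424, -0.0419, 0.0724]
orientation: [0.0, 0.707, 0.707, -0.0]
wrist_force: [0.6, 0.8, 0.4]
finger_gap: 0.0704
grip_force: 0.0
```

{"fn": "step_arm", "kwargs": {"deltas": [[0, 0, 0, 0, 0, 0, 0.7], [0, 0, 0, 0, 0, 0, 0.7], [0, 0, 5, 0, 0, 0, 0.7], [0, 0, 15, 0, 0, 0, 0.7], [0, 0, 25, 0, 0, 0, 0.7]]}}

```text
clock: 14.6
tcp_pos: [0.4411, -0.0416, 0.117]
orientation: [-0.001, 0.707, 0.707, -0.001]
wrist_force: [0.1, 0.0, 0.0]
finger_gap: 0.0725
grip_force: 0.0
```

{"fn": "step_arm", "kwargs": {"deltas": [[0, 0, 35, 0, 0, 0, 0.7], [0, 0, 35, 0, 0, 0, 0.7], [0, 0, 20, 0, 0, 0, 0.7], [0, 0, 0, 0, 0, 0, 0.7], [0, 0, 0, 0, 0, 0, 0.7]]}}

```text
clock: 15.1
tcp_pos: [0.4426, -0.042, 0.2076]
orientation: [0.0, 0.707, 0.707, 0.0]
wrist_force: [-0.1, 0.1, 0.0]
finger_gap: 0.0727
grip_force: 0.0
```

Run:
```python
from h import *
r=cap('wrist');P=pts(r);Z=P[...,2]
m=(abs(P[...,0]-.4426)<.03)&(abs(P[...,1]+.042)<.03)
for lo,hi in((.1,.112),(.066,.071)):
    q=P[m&(Z>lo)&(Z<hi)];print(len(q),np.median(q,0),q.min(0),q.max(0))
cv2.imwrite('pics/w3.png',r['image'][...,::-1]);print(get_state()['tcp_pos'],get_state()['finger_gap'])
```

```text
657 [ 0.4428149  -0.0394375   0.11087809] [ 0.43105721 -0.05264034  0.10009172] [ 0.45392577 -0.03028094  0.11199131]
665 [ 0.442042   -0.03371087  0.06743342] [ 0.4231661  -0.05558951  0.06600301] [ 0.46176772 -0.02244562  0.07048861]
[ 0.44199535 -0.04179816  0.20678772] 0.07266596149651906
```

View pics/w3.png

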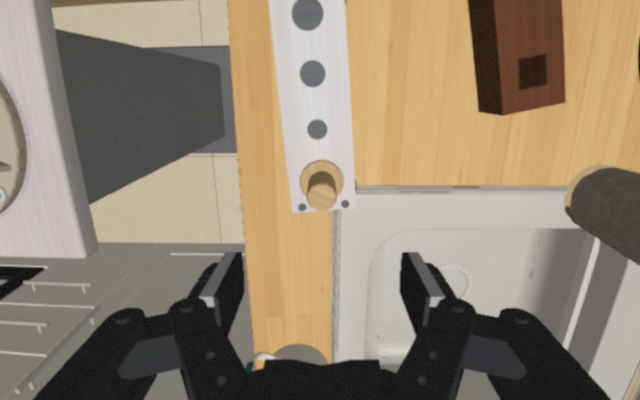

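The peg stands upright in hole 1 at (321,185). Its collar top is at 0.068 and its knob top at about 0.112, so it is fully home, and nothing touches it.

```bash
python3 -c "from workcell import *;print(hand_in())"
```

```text
the job is handed in; nothing more can be done
None
```

I handed the job in: the lone peg, felt in holes 4, 3 and 2 first, stands upright in hole 1 (the narrowest) with its collar flat on the plate, and pressing force read about 7 N at most; `hand_in()` gave no verdict.

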